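Tighten the pot's clamp collar with a tommy bar

ROBOT

A 6-joint arm with a two-finger parallel gripper is mounted at the origin on the work surface. World frame = base frame: x ahead of the robot, y to its left, z up, the work surface at z = 0. Lengths are in m, angles in rad, forces in N, time in s.
With the tool pointing down it reaches from about 0.275 to 0.75 m from the base axis. Payload 10.2 kg.
Tool frame: the origin (TCP) lies midway between the tips of the shut fingers; the grasp point (between the pads) lies 19 mm behind it; z points along the fingers, y is the line along which they close (so a half turn about z gives the same grasp; the last joint's range is limited). The gripper opens to 85 mm and grips with 20 to 120 N. Pads are 22 mm wide; open, the fingers measure 114 mm over their backs; the gripper's body (76 mm by 85 mm) begins 54 mm behind the grasp point. The pads swing forward as they close: fully open they stand 13 mm farther back than shut.
Start: joints at [-1.435, 0.313, 1.498, -0, 1.331, -0.223], TCP at [0.184, -0.492, 0.231] pointing down, gripper open.
Joint ranges: [-2.94, 2.94], [-0.97, 2.17], [0.19, 2.56], [-1.23, 4.37], [0.02, 3.11], [-2.88, 2.88]. Speed limits (rad/s): [2.39, 2.39, 3.01, 3.14, 3.14, 3.14].

INTERFACE

Orientations are given as [roll, pitch, yaw] about the fixed x, y, z axes, in that order (R = Rz(yaw) Ry(pitch) Rx(roll)).
In Python, from station import read_state, get_image, camera_model, hand_in, recognise, landmark_of gives the robot as it stands.
- The arm moves only by the shell command python3 -m pendant 'ROWS' [FORCE]. ROWS is JSON, a list of rows, each a list of 7 numbers: the shift along the world's x, y, z in cm, then the turn, a rotation vector about the world's x, y, z in rad, then the opening, from 0 (shut) to 1 (fully open). A call has 1 to 5 rows; each row is the pose to reach, as a shift and turn from the pose commanded when the call began; what a row does not reach only later rows make up. A row lasts 1/8 s, in which the tool goes at most 62.5 mm and 10.7 degrees, less where a joint would pass 70% of its speed; a pose out of reach is approached as far as the arm can. A call with a gripper value outside its range is refused whole. The fingers move at their own pace and stop on an object; FORCE is the grip in N (left out, the last holds). Time passes only in rows, so rows that repeat a pose let the fingers close. It gives the time, the measured TCP pose, the force, the opening and the grip force at its end, in the units of the state.
- read_state(): the state, without advancing time (a new reading comes with each control period).
- get_image(name): name is "scene" or "top" or "wrist"; returns the picture (420x560x3 uint8, blue, green, red); there is no depth.
- camera_model(name): a dict with "fovy" (degrees; the focal length in pixels is half the picture's height over the tangent of half this angle, whatever the lens; pixels are square), "cx", "cy" (the principal point, pixels), "R" (3x3) and "t" (3): a world point X has camera coordinates R X + t; the wrist camera has in their place "hand_eye" (4x4, takes a point from camera to tool coordinates, whose origin is the TCP and whose axes are the flange's). Camera axes: x right, y down, z forward; pixel columns grow to the right and rows downward; lengths in m; the calibration is good to about 2 mm. A picture is of the moment at which its call begins: read the wrist's pose just before it. camera_model takes no time and is no camera call.
- hand_in(): hands the job in; it is judged then, once.
Trained networks look in the newest picture that a camera, given by its name, has taken for a name from the list of things; names that differ only in an ending like _2 or _b are one class to them, and where a whole thing is asked for, a point or a joint stands for the part that bears it (a point fixed in the world has none). Each returns a list of dicts, best first, with "score" (0 to 1); they miss things now and then, are a little off and sometimes report something else, mostly with a low value. They report only what shows in the picture. A call takes as long as a camera call.
- recognise(camera, target): "rect" ([left, top, right, bottom] in pixels, round what is visible of it).
- landmark_of(camera, target): "centre" ([column, row] in pixels: a listed point, or the origin of a listed thing).
The state is a dict: "t": time; "q": joint angles; "dq": joint speeds; "tau": joint torques, N m; "ee_pos": TCP position; "tool_rot": TCP orientation; "wrist_force": force on the tool from outside, world axes, zero at the start; "wrist_torque": the same for the moment, N m; "width": finger opening in m; "gripper_force": force on a finger pad.
Only numpy, scipy, OpenCV 4.12 (cv2) and the standard library are available. Lean on these libraries where they do the work, as an engineer would, in place of code of your own. Each camera call takes 0.05 s, during which the arm holds its last target. There are 200 camera calls.

TASK

Fetch the steel tommy bar from its cradle and tighten the brass clamp collar of the mixing pot, clockwise seen from above: push the bar into a hole of the collar, swing it, draw it out, move it on to the next hole, and so on, because the two black-topped posts leave the bar only a short swing. Pull the collar up firmly tight, to about 2 newton metres, and never beyond 2.5; then lay the bar back in its cradle. Leave the jar, the tin and the tape roll where they stand, and do not force the bar against the posts.

Things in the scene. Friction and masses are not known exactly. Their poses are not given: they have to be found in the camera images.
- stand: Fixed blue base plate 12 mm thick. Its origin lies on the bench on the vertical axis of the pot and collar; its x axis points roughly away from the robot, z up. The steel pot on it is at most 60 mm in radius below the collar; above the collar its lid is 33 mm in radius, with a knob up to 119 mm above the bench.
- post_left (a point): Top centre, 92 mm above the bench, of the post to the robot's left; a like post stands mirrored on the right. Both are fixed to the plate, 20 mm across, black-topped, 200 mm from the collar's axis at 45 degrees either side of the plate's -x direction (towards the robot). A bar in a hole can swing about 40 degrees either side of -x before it meets a post.
- collar_mid (a point): Centre of the brass clamp collar, on its axis, 68 mm above the bench; turns with the collar, so its yaw gives the holes. The collar is a ring with 12 flat sides, 128 mm across the flats, 40 mm high (48 to 88 mm above the bench). Clockwise from above tightens (no noticeable descent).
- collar_hole (a point): Mouth of one of the collar's six radial holes, on the point's x axis, 64 mm from the collar's axis; the others follow every 60 degrees. Each hole sits in every second flat, is square, 14 x 14 mm, edged in black with a black dash above, level, its axis 68 mm above the bench, its bottom 34 mm from the collar's axis.
- seal (a joint): Twist (rad) of the orange sealing ring under the collar: 0 while loose, then 0.018 per N m beyond 0.5 N m. Loose, the collar takes 0.5 N m to turn; 55 to 85 degrees after its start (unmarked, differs each time) it bears on the seal: 2 N m come after 1.5 degrees more of the collar, 2.5 after 2 (the bar leads by its play and may yield in the grip). It stays where left.
- bar: Loose round steel tommy bar, 12 mm thick, 180 mm long, about 0.17 kg, with a 12 mm tapered tip, a yellow band 24 to 36 mm from the tip, and a red ball of 20 mm at the other end. Origin at mid-length on its axis; its x axis points to the tip. It lies level in the cradle, tip away from the robot, its axis 40 mm above the bench.
- bar_tip (a point): The tip of the bar, on its axis, 90 mm from the origin along its x axis.
- cradle: Fixed grey cradle 150 x 70 mm, origin on the bench below its middle; the bar lies along its x axis. Two saddles, 14 mm thick, 55 mm either side of the middle, carry the bar's underside at 34 mm between flared orange lugs (tops 46 mm above the bench, 14 mm apart at the foot, 26 at the top). Between the saddles, 96 mm, nothing is higher than 10 mm: take and lay the bar there.
- jar: Bystander: white jar with a green lid, 64 mm across, 85 mm high, on a green mat; origin at its underside.
- tin: Bystander: paint tin 74 mm across, 100 mm high; origin at its underside.
- tape: Bystander: green tape roll lying flat, 90 mm across, 20 mm high; origin at its underside.

How it is judged:
On the way, in this order (a step that is already met when the one before it is completed fails the run):
1. the bar is in a hole of the collar (distance between bar_tip and collar_mid below 0.05 m), for 0.1 s.
2. the bar is drawn out again (distance between bar_tip and collar_mid above 0.066 m), for 0.05 s.
3. the bar is in a hole again (distance between bar_tip and collar_mid below 0.05 m), for 0.1 s.
4. with the bar in the hole the collar is pulled up tight (about 1.4 N m or more) (value of joint seal above 0.016 rad and distance between bar_tip and collar_mid below 0.056 m), for 0.05 s.
At the end, for the whole second after the job is handed in: The collar still bears on the seal (seal joint over 0.004 rad) and the bar lies at rest in both saddles of the cradle, its middle within 30 mm of the cradle's middle along it (either way round), level and in line (value of joint seal above 0.004 rad and x of bar in the frame of cradle between -0.03 and 0.03 m and y of bar in the frame of cradle between -0.006 and 0.006 m and z of bar in the frame of cradle between 0.036 and 0.044 m and angle between the x axis of bar and the x axis of cradle, either way round below 0.1 rad and linear speed of bar below 0.02 m/s); the robot touches nothing.
It fails at once if the collar is overtightened, beyond 2.5 N m (value of joint seal above 0.038 rad).
It fails at once if the bar is forced against a post or the stand (over 25 N) (contact force between bar and stand above 25 N).
It fails at once if the jar, tin or tape roll is moved by more than 20 mm (distance of any of jar, tin, tape from where it was at the start of the episode above 0.02 m).
It also fails if it takes over 72 s, if anything falls off the work surface, if the arm or the gripper's body presses on something with over 40 N, if the wrist force passes 120 N, or if a joint passes its speed limit or range.

## Working session

There is one attempt and no reset: what is moved stays moved. The work goes in short steps, Python scripts to look and compute and a shell command to move; the robot and the scene stay as the last step left them, time stands still between calls to the robot, and variables do not carry over. Pictures are saved under pics/ and viewed, at most 10 in all, crops included, and the job is handed in when it is done.

```bash
mkdir -p pics; ls
cat > h.py <<'E'
import numpy as np, cv2
from station import *
def ray(cam,px,tool=None):
    m=camera_model(cam); f=210/np.tan(np.radians(m["fovy"])/2)
    d=np.array([(px[0]-m["cx"])/f,(px[1]-m["cy"])/f,1])
    if "R" in m:
        R=np.array(m["R"]);t=np.array(m["t"]); return -R.T@t, R.T@d
    T=tool@np.array(m["hand_eye"]); return T[:3,3],T[:3,:3]@d
def toolT():
    from scipy.spatial.transform import Rotation as Ro
    s=read_state();T=np.eye(4);T[:3,3]=s["ee_pos"]
    r=np.array(s["tool_rot"]);T[:3,:3]=r if r.shape==(3,3) else Ro.from_euler("xyz",r).as_matrix()
    return T
def onz(cam,px,z,tool=None):
    o,d=ray(cam,px,tool); return o+d*(z-o[2])/d[2]
Z=dict(stand=0,post_left=.092,collar_mid=.068,collar_hole=.068,bar=.04,bar_tip=.04,cradle=0,jar=0,tin=0,tape=0)
def look(cam,names,zz=Z):
    T=toolT() if cam=="wrist" else None
    im=get_image(cam)
    for n in names:
        for r in landmark_of(cam,n)[:3 if n=="collar_hole" else 1]:
            print(cam,n,round(r["score"],2),np.round(r["centre"],1),np.round(onz(cam,r["centre"],zz[n],T),4))
    return im
E
python3 - <<'E'
from h import *
print(read_state())
a=look("top",Z); b=look("scene",Z)
cv2.imwrite("pics/top.png",a);cv2.imwrite("pics/scene.png",b)
for c in("top","scene"):print(ray(c,(280,210)))
print(camera_model("wrist"))
E
```

```text
pics
{'t': 0.0, 'q': array([-1.43540360e+00,  3.13509170e-01,  1.49845877e+00,  1.76017828e-05,
        1.33102916e+00, -2.23388085e-01]), 'dq': array([-0.00176048, -0.00099666,  0.00031898, -0.00101042, -0.00089248,
       -0.00044787]), 'tau': array([-9.07719514e-04, -4.12266576e+01, -2.59746248e+01, -1.81861678e-04,
        4.17100178e-03,  1.90785960e-05]), 'ee_pos': array([ 0.18430611, -0.49129733,  0.23069665]), 'tool_rot': array([-3.14022689e+00, -3.27802103e-04,  3.58776393e-01]), 'wrist_force': array([0.41160778, 0.31450046, 0.15927533]), 'wrist_torque': array([-0.00629357,  0.08894078, -0.02026703]), 'gripper_force': 0.0, 'width': 0.0849272264740461}
top post_left 0.83 [199.5 285.9] [0.432  0.1718 0.092 ]
top collar_mid 0.93 [262.1 221.5] [0.5757 0.0283 0.068 ]
top collar_hole 0.79 [258.8 248.2] [0.5132 0.0374 0.068 ]
top bar 0.73 [398.4 251.6] [ 0.4958 -0.2975  0.04  ]
top bar_tip 0.6 [389.7 214.5] [ 0.5862 -0.2818  0.04  ]
top jar 0.94 [159.6 258.5] [0.4953 0.2911 0.    ]
top tin 0.93 [159.6 154.7] [0.7619 0.2929 0.    ]
top tape 0.95 [385.4 156.1] [ 0.7414 -0.2909  0.   
[... 498 characters left out ...]
 [0.764 0.3   0.   ]
scene tape 0.82 [110.  243.6] [ 0.7438 -0.2932  0.    ]
(array([ 0.50313467, -0.01692347,  0.98734175]), array([ 0.10673429,  0.00231245, -0.99430743]))
(array([1.18162161, 0.29522697, 0.73175434]), array([-0.64819416, -0.31001581, -0.69556473]))
{'fovy': 71.07614231002975, 'cx': 277.9268786099606, 'cy': 206.65660519314582, 'hand_eye': array([[-3.60498609e-04, -9.52217692e-01, -3.05419934e-01,
         7.71619192e-02],
       [ 9.99999934e-01, -3.30642053e-04, -1.49483933e-04,
        -7.71900660e-04],
       [ 4.13565714e-05, -3.05419968e-01,  9.52217749e-01,
        -1.43042716e-01],
       [ 0.00000000e+00,  0.00000000e+00,  0.00000000e+00,
         1.00000000e+00]])}
```

View pics/top.png

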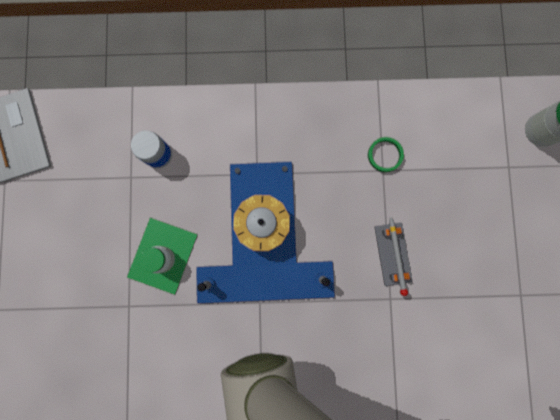

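View pics/scene.png

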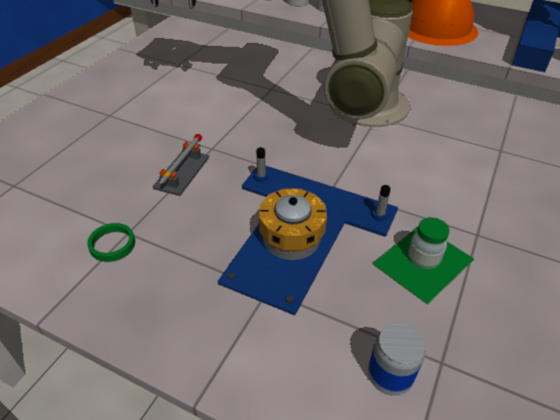

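Networks and pictures agree: collar at (262,222), posts at (203,287)/(325,281), bar at (398,252) with its red ball near the robot. I'll move above the bar for a near look.

```bash
python3 -m pendant '[[6,4,-1,0,0,-0.1,1],[12,8,-2,0,0,-0.19,1],[18,12,-2,0,0,-0.19,1],[24,15,-2,0,0,-0.19,1],[30,19,-2,0,0,-0.19,1]]' && python3 -m pendant '[[1,0.5,-1,0,0,0,1],[1,0.5,-1,0,0,0,1]]'
python3 - <<'E'
from h import *
print(onz("top",(325.5,280.5),.092))
b=look("wrist",["bar","bar_tip","cradle","collar_hole","collar_mid"])
cv2.imwrite("pics/w1.png",b)
E
```

```text
t: 1.72
ee_pos: [0.4487, -0.3238, 0.2115]
tool_rot: [3.141, -0.0, 0.169]
wrist_force: [0.6, -1.8, -0.4]
width: 0.0853
gripper_force: 0.0
t: 1.98
ee_pos: [0.4569, -0.3196, 0.2005]
tool_rot: [-3.14, 0.001, 0.17]
wrist_force: [-0.5, 0.2, 0.0]
width: 0.0853
gripper_force: 0.0
[ 0.43597108 -0.11325165  0.092     ]
wrist bar 0.74 [258.2 151.1] [ 0.4919 -0.2923  0.04  ]
wrist bar_tip 0.84 [263.1  55.9] [ 0.5794 -0.2838  0.04  ]
wrist cradle 0.87 [260. 150.] [ 0.4881 -0.2924  0.    ]
wrist collar_hole 0.18 [256.8 151.1] [ 0.4955 -0.2923  0.068 ]
```

View pics/w1.png

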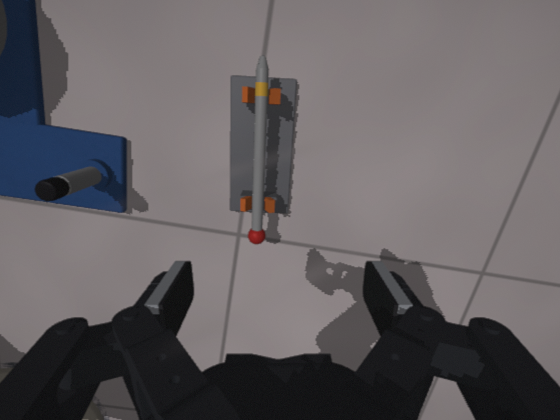

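The wrist picture shows the bar from tip (263,56) to red ball (257,236), lying on the cradle between orange lugs. Computing its line.

Run:
```python
from h import *
T=toolT(); 
t=onz("wrist",(263,56),.04,T);b=onz("wrist",(257,236),.04,T);y=onz("wrist",(261.5,89),.046,T)
d=t-b;print(t,b,y,np.linalg.norm(d),np.arctan2(d[1],d[0]))
```

```text
[ 0.57947239 -0.28533609  0.04      ] [ 0.39780615 -0.30621615  0.04      ] [ 0.55046691 -0.28861553  0.046     ] 0.18286224772176957 0.11443423718794092
```

```bash
python3 -m pendant '[[2.1,2.2,-5,0,0,-0.05,1],[2.1,2.2,-10,0,0,-0.05,1],[2.1,2.2,-10,0,0,-0.05,1]]'
python3 - <<'E'
from h import *
b=look("wrist",["bar","bar_tip","cradle"])
cv2.imwrite("pics/w2.png",b)
E
```

```text
t: 2.65
ee_pos: [0.4765, -0.2971, 0.099]
tool_rot: [-3.137, 0.004, 0.118]
wrist_force: [0.2, -0.4, -0.2]
width: 0.0855
gripper_force: 0.0
wrist bar 0.92 [275.7 203. ] [ 0.4909 -0.2929  0.04  ]
wrist bar_tip 0.77 [276.2  66.5] [ 0.5796 -0.2829  0.04  ]
wrist cradle 0.86 [276.1 189.7] [ 0.4902 -0.2928  0.    ]
```

View pics/w2.png

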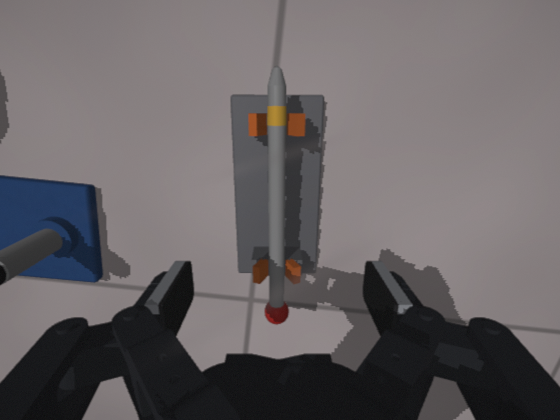

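The bar lies straight in the picture (tip (276,67), ball (277,313)); descend and grip.

```bash
python3 -m pendant '[[0.2,0.25,-4,0,0,-0.005,1],[0.2,0.25,-7.8,0,0,-0.005,1],[0.2,0.25,-7.8,0,0,-0.005,1],[0.2,0.25,-7.8,0,0,-0.005,0],[0.2,0.25,-7.8,0,0,-0.005,0]]' 80; python3 -m pendant '[[0,0,0,0,0,0,0],[0,0,0,0,0,0,0],[0,0,0,0,0,0,0]]' 
python3 -c "
from h import *
print(read_state())"
```

```text
t: 3.48
ee_pos: [0.4809, -0.2963, 0.0254]
tool_rot: [3.139, -0.002, 0.114]
wrist_force: [-0.0, -0.1, 0.5]
width: 0.0515
gripper_force: 0.0
t: 3.85
ee_pos: [0.4803, -0.2958, 0.0241]
tool_rot: [3.141, -0.0, 0.114]
wrist_force: [-1.3, 0.1, 5.7]
width: 0.0091
gripper_force: 78.1
{'t': 3.85, 'q': array([-7.59590809e-01,  6.38229091e-01,  1.59226588e+00, -2.40142121e-04,
        9.10185391e-01,  6.97483287e-01]), 'dq': array([ 0.000439  ,  0.00093728, -0.00097398, -0.00096321, -0.00208891,
       -0.0009708 ]), 'tau': array([ 4.31313571e-01, -4.65062284e+01, -1.89297026e+01,  2.01384597e-01,
       -2.73276251e-01,  1.76662317e-02]), 'ee_pos': array([ 0.4802544 , -0.29576365,  0.02406735]), 'tool_rot': array([ 3.14077155e+00, -4.40506321e-04,  1.13869676e-01]), 'wrist_force': array([-1.31422491,  0.12975726,  5.73620523]), 'wrist_torque': array([0.01761583, 0.21073421, 0.02250244]), 'gripper_force': 78.06763529777527, 'width': 0.009071755111851838}
```

```bash
python3 -m pendant '[[0,0,3,0,0,0,0],[0,0,7,0,0,0,0],[0,0,12,0,0,0,0],[0,0,12,0,0,0,0]]'
python3 - <<'E'
from h import *
print(read_state())
b=look("wrist",["bar","bar_tip","collar_mid","collar_hole"],dict(Z,bar=.163,bar_tip=.163))
cv2.imwrite("pics/w3.png",b)
E
```

```text
t: 4.35
ee_pos: [0.4813, -0.2964, 0.1468]
tool_rot: [3.137, -0.004, 0.114]
wrist_force: [-0.4, -0.3, -2.1]
width: 0.0094
gripper_force: 78.2
{'t': 4.35, 'q': array([-7.59313553e-01,  4.73295663e-01,  1.49513948e+00,  1.15243635e-04,
        1.16653634e+00,  6.97518030e-01]), 'dq': array([-0.00326399,  0.06226624,  0.07585402, -0.00040382, -0.03898428,
        0.00074541]), 'tau': array([ 1.26970564e-01, -5.01072514e+01, -2.62809151e+01, -7.18245414e-03,
        4.71447296e-01,  1.14941431e-04]), 'ee_pos': array([ 0.48127557, -0.29641786,  0.14677169]), 'tool_rot': array([ 3.13658615, -0.00433431,  0.11393061]), 'wrist_force': array([-0.36435362, -0.29404887, -2.10743659]), 'wrist_torque': array([ 0.02604399, -0.03916247, -0.02813624]), 'gripper_force': 78.18418622016907, 'width': 0.009374188928169295}
wrist bar 0.73 [275.5 254.8] [ 0.4931 -0.2933  0.163 ]
wrist bar_tip 0.55 [277.4  47.9] [ 0.5813 -0.2842  0.163 ]
```

View pics/w3.png

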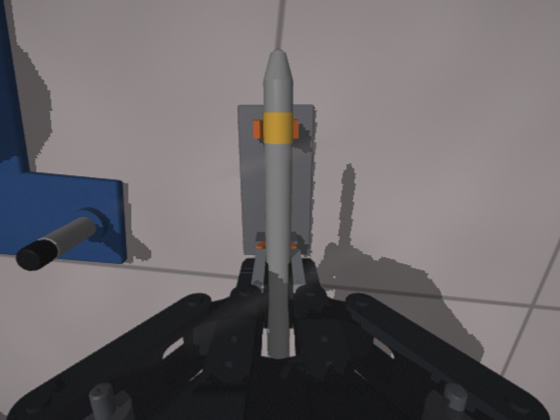

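Run:
```python
from h import *
for px,x in(((277.5,49),.1008),((278,113),.0768),((278.5,143),.0648)):
    o,d=ray("wrist",px,np.eye(4)); s=(x-o[0])/d[0]; print(o+d*s)
    for z in(-.016,-.019): s=(z-o[2])/d[2];print("  ",z,o+d*s)
```

```text
[ 0.1008     -0.0006558  -0.01363251]
   -0.016 [ 0.10036468 -0.00065278 -0.016     ]
   -0.019 [ 0.09981307 -0.00064896 -0.019     ]
[ 0.0768     -0.00047051 -0.03957898]
   -0.016 [ 0.07675311 -0.0004659  -0.016     ]
   -0.019 [ 0.07675908 -0.00046649 -0.019     ]
[ 0.0648     -0.00026051 -0.01780803]
   -0.016 [ 0.06462378 -0.00025719 -0.016     ]
   -0.019 [ 0.06491618 -0.0002627  -0.019     ]
```

```bash
python3 -m pendant '[[-0.3,5.5,2,0,0,0,0],[-0.6,11,5,0,0,0,0],[-0.9,17,7,0,0,0,0],[-1.1,22.5,7,0,0,0,0],[-1.1,22.5,7,0,0,0,0]]'
python3 - <<'E'
from h import *
b=look("wrist",["collar_mid","collar_hole"])
look("top",["collar_hole","collar_mid"])
cv2.imwrite("pics/w4.png",b)
E
```

```text
t: 5.22
ee_pos: [0.4685, -0.0674, 0.2129]
tool_rot: [-3.14, 0.001, 0.118]
wrist_force: [-0.1, -0.9, -1.5]
width: 0.0094
gripper_force: 78.5
wrist collar_hole 0.79 [182.1 139.6] [0.5093 0.0306 0.068 ]
top collar_hole 0.7 [259.3 248.8] [0.5118 0.0363 0.068 ]
top collar_mid 0.8 [260.1 221.6] [0.5756 0.033  0.068 ]
```

View pics/w4.png

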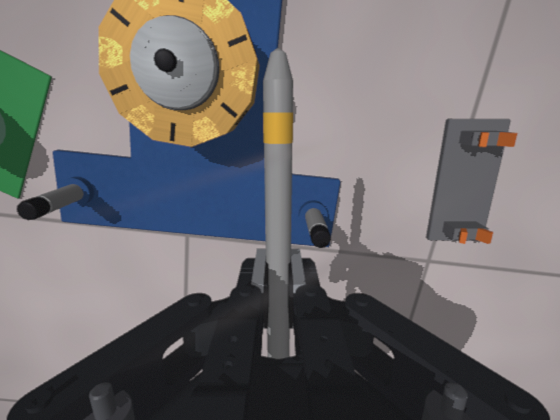

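The picture shows the collar with dashes at about (173,131), (229,110), (237,41), (116,121), (110,56), (120,17), the knob at (165,60), and the post tops at (34,208)/(320,236). Fitting centre and hole angle.

Run:
```python
from h import *
from scipy.optimize import least_squares
T=toolT()
P=np.array([onz("wrist",p,.088,T) for p in((172.5,132),(229,110),(237.5,41),(116,121.5)if 0 else (115,54))])[:,:2]
print(P); print(onz("wrist",(165,60),.119,T),onz("wrist",(34,209),.092,T),onz("wrist",(320,237),.092,T))
c0=np.array([.5755,.029])
for p in P: 
    v=p-c0; print(np.linalg.norm(v),np.degrees(np.arctan2(v[1],v[0])))
im=cv2.imread("pics/w4.png")[0:170,70:280]
cv2.imwrite("pics/w4c.png",cv2.resize(im,None,fx=3.5,fy=3.5,interpolation=cv2.INTER_CUBIC))
```

```text
[[ 0.51855365  0.02858993]
 [ 0.54262643 -0.01999083]
 [ 0.59650065 -0.02359999]
 [ 0.57581941  0.075639  ]]
[0.57240537 0.02363105 0.119     ] [0.43318176 0.15725829 0.092     ] [ 0.43495183 -0.11601501  0.092     ]
0.05694782520843368 -179.587418730327
0.05899807745454209 -123.86219009456431
0.056637323359879095 -68.23555090419366
0.046640090948236734 89.60760930034905
```

View pics/w4c.png

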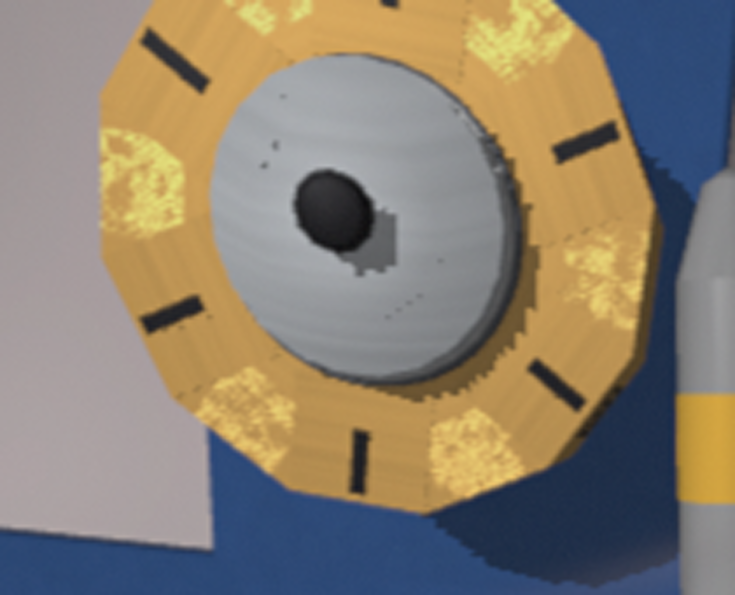

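```bash
cat >> h.py <<'E'
from scipy.optimize import least_squares
def und(p,k):
    m=camera_model("wrist");f=210/np.tan(np.radians(m["fovy"])/2)
    c=np.array([m["cx"],m["cy"]]);v=(np.array(p,float)-c);return c+v*(1+k*(v@v)/f**2)
E
python3 - <<'E'
from h import *
T=toolT()
D=[(70+x/3.5-.4,y/3.5-.4) for x,y in((360,461),(557,385),(587,142),(175,60),(172,314))]
n=[0,1,2,4,5]
def model(p):
    cx,cy,th,rd,k,ps=p;r=[]
    for d,i in zip(D,n):
        a=th+i*np.pi/3; r+=list(onz("wrist",und(d,k),.088,T)[:2]-[cx+rd*np.cos(a),cy+rd*np.sin(a)])
    for d,s in(((34,209),-1),((320,237),1)):
        a=ps+np.pi+s*np.pi/4; r+=list(onz("wrist",und(d,k),.092,T)[:2]-[cx+.2*np.cos(a),cy+.2*np.sin(a)])
    r+=list(onz("wrist",und((165,60),k),.119,T)[:2]-[cx,cy])
    return np.array(r)*1e3
s=least_squares(model,[.5755,.0285,np.pi,.057,.05,0])
print(s.x,np.degrees(s.x[2]),np.round(s.fun,1))
E
```

```text
[0.57507726 0.02671647 3.07320847 0.05606008 0.0524786  0.01187885] 176.0818747424719 [ 0.6 -1.  -0.3  0.4 -0.6  1.   1.2  1.6  0.3  0.   0.2 -0.9 -0.4  0.3
 -0.8 -1.4]
```

```bash
python3 -m pendant '[[-4,5.4,-3,0,0,-0.1,0],[-8.3,10.75,-6,0,0,-0.186,0],[-8.3,10.75,-11,0,0,-0.186,0],[-8.3,10.75,-16,0,0,-0.186,0],[-8.3,10.75,-16.1,0,0,-0.186,0]]';python3 -m pendant '[[0,0,0,0,0,0,0]]'
python3 - <<'E'
from h import *
b=get_image("scene")
for n in("bar_tip","collar_hole"): print(n,[(round(r["score"],2),r["centre"]) for r in landmark_of("scene",n)])
m=camera_model("scene")
im=b[130:300,200:410]
T=toolT()
for z in (-.016,-.019): 
    X=T@np.array([.1015,0,z,1]);Xc=np.array(m["R"])@X[:3]+m["t"];f=210/np.tan(np.radians(m["fovy"])/2);print(X,m["cx"]+f*Xc[0]/Xc[2],m["cy"]+f*Xc[1]/Xc[2])
cv2.imwrite("pics/s5.png",cv2.resize(im,None,fx=3.5,fy=3.5,interpolation=cv2.INTER_CUBIC))
E
```

```text
t: 6.15
ee_pos: [0.3844, 0.0369, 0.0506]
tool_rot: [-3.141, 0.006, -0.073]
wrist_force: [0.2, 0.1, -0.9]
width: 0.0093
gripper_force: 78.5
t: 6.28
ee_pos: [0.3873, 0.0364, 0.0538]
tool_rot: [3.141, -0.002, -0.073]
wrist_force: [1.5, 0.6, -1.7]
width: 0.0093
gripper_force: 78.5
bar_tip [(0.71, [308.9, 188.5])]
collar_hole [(0.76, [304.6, 197.8])]
[0.48844902 0.02920972 0.07030815 1.        ] 309.1631001246392 191.2976239775086
[0.48843917 0.02921175 0.07330813 1.        ] 309.24835822796445 190.20295229842887
```

View pics/s5.png

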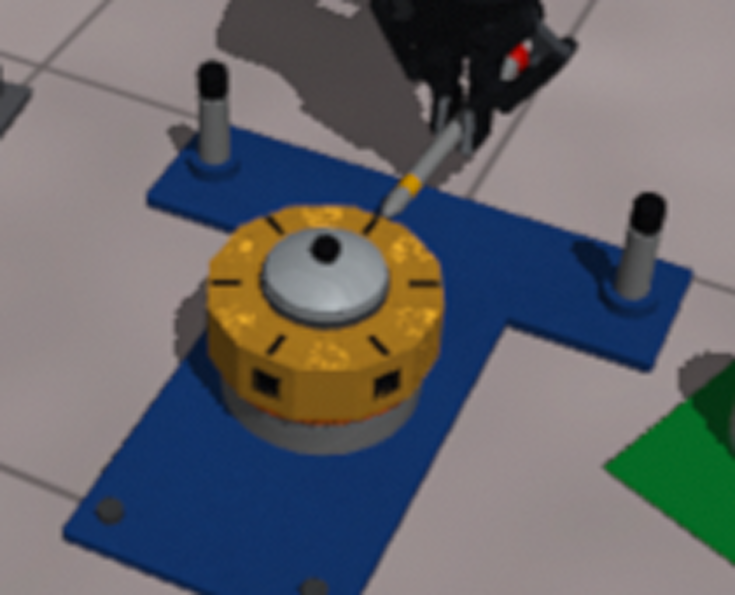

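The bar points at the hole under its dash (crop (380,210)) and clears both posts. Correct y by about 4 mm and settle.

```bash
python3 -m pendant '[[0,0.35,0,0,0,0.005,0],[0,0.35,0,0,0,0.005,0],[0,0.35,0,0,0,0.005,0]]'
python3 -c "
from h import *
print(read_state()['ee_pos'],read_state()['wrist_force'],read_state()['wrist_torque'])"
```

```text
t: 6.8
ee_pos: [0.3861, 0.0406, 0.0526]
tool_rot: [3.142, -0.0, -0.067]
wrist_force: [-0.1, -0.3, -2.0]
width: 0.0093
gripper_force: 78.5
[0.38612741 0.04058871 0.05257897] [-0.1084567  -0.30667834 -1.96156844] [-0.01351504 -0.00934337  0.00610083]
```

```bash
python3 -m pendant '[[1,-0.07,0,0,0,0,0],[2,-0.13,0,0,0,0,0],[2.6,-0.18,0,0,0,0,0],[3,-0.2,0,0,0,0,0],[3,-0.2,0,0,0,0,0]]'
python3 -c "
from h import *
print(read_state()['ee_pos'],read_state()['wrist_force'],read_state()['wrist_torque'])"
```

```text
t: 7.42
ee_pos: [0.4162, 0.0385, 0.0523]
tool_rot: [-3.142, 0.0, -0.067]
wrist_force: [-0.7, -0.5, -1.5]
width: 0.0094
gripper_force: 78.5
[0.41617187 0.03853437 0.05234433] [-0.72596922 -0.46603663 -1.46468637] [ 0.0295685  -0.00699577 -0.01651487]
```

```bash
python3 -m pendant '[[0.5,-0.03,0,0,0,0,0],[1,-0.07,0,0,0,0,0],[1.5,-0.1,0,0,0,0,0],[1.5,-0.1,0,0,0,0,0]]'
cat >> h.py <<'E'
C=np.array([.575,.0275])
def st(b=(0,0,0)):
    s=read_state();p=np.array(s['ee_pos']);F=np.array(s['wrist_force']);M=np.array(s['wrist_torque'])
    v=p[:2]-C;r=np.hypot(*v);a=np.arctan2(v[1],v[0])
    Mz=M[2]+v[0]*F[1]-v[1]*F[0]
    print("t",s['t'],"p",p.round(4),"r %.4f ang %.2f yaw+180 %.2f"%(r,np.degrees(a)%360,np.degrees(s['tool_rot'][2])+180),"F",F.round(1),"M",M.round(2),"Maxis %.2f"%Mz)
E
python3 -c "
from h import *
st()"
```

```text
t: 7.92
ee_pos: [0.4314, 0.0375, 0.0524]
tool_rot: [3.142, -0.0, -0.067]
wrist_force: [0.6, -0.1, -1.8]
width: 0.0089
gripper_force: 78.5
t 7.925 p [0.4314 0.0375 0.0524] r 0.1439 ang 176.01 yaw+180 176.16 F [ 0.6 -0.1 -1.8] M [ 0.01 -0.03 -0.05] Maxis -0.04
```

```bash
python3 -m pendant '[[0.23,1.74,0,0,0,-0.122,0],[0.67,3.44,0,0,0,-0.244,0],[1.31,5.08,0,0,0,-0.367,0],[2.02,6.41,0,0,0,-0.471,0],[2.71,7.46,0,0,0,-0.558,0]]'; python3 -c "
from h import *
st()"; python3 -m pendant '[[0,0,0,0,0,0,0],[0,0,0,0,0,0,0]]'; python3 -c "
from h import *
st()
look('top',['collar_hole'])"
```

```text
t: 8.55
ee_pos: [0.457, 0.1116, 0.0519]
tool_rot: [3.138, 0.002, -0.63]
wrist_force: [-3.8, -11.2, -1.2]
width: 0.0094
gripper_force: 82.5
t 8.55 p [0.457  0.1116 0.0519] r 0.1449 ang 144.53 yaw+180 143.92 F [ -3.8 -11.2  -1.2] M [-1.73  0.59 -0.9 ] Maxis 0.74
t: 8.8
ee_pos: [0.4572, 0.1116, 0.052]
tool_rot: [3.139, 0.002, -0.626]
wrist_force: [-2.4, -6.3, -1.4]
width: 0.0093
gripper_force: 80.1
t 8.8 p [0.4572 0.1116 0.052 ] r 0.1447 ang 144.49 yaw+180 144.13 F [-2.4 -6.3 -1.4] M [-0.93  0.51 -0.51] Maxis 0.43
top collar_hole 0.58 [249.3 248.3] [0.5136 0.0597 0.068 ]
```

```bash
python3 -m pendant '[[-0.37,-0.54,0,0,0,0.045,0],[-1.6,0.25,0,0,0,0.045,0],[-2.72,0.98,0,0,0,0.045,0],[-3.48,-0.31,0,0,0,0.13,0],[-5.0,0.5,0,0,0,0.13,0]]'; python3 -c "
from h import *
st()"; python3 -m pendant '[[0,-2,6,0,0,0.1,0],[3,-6,12,0,0,0.2,0],[5.5,-10,16,0,0,0.3,0],[5.5,-14,16,0,0,0.4,0],[5.5,-17,16,0,0,0.5,0]]'; python3 -m pendant '[[0,0,0,0,0,0,0],[0,0,0,0,0,0,0]]'
python3 - <<'E'
from h import *
st()
b=look('wrist',['collar_hole'])
cv2.imwrite("pics/w6.png",b[0:300,0:430])
E
```

```text
t: 9.52
ee_pos: [0.4074, 0.1174, 0.0525]
tool_rot: [-3.141, -0.0, -0.497]
wrist_force: [0.7, -0.1, -1.6]
width: 0.0092
gripper_force: 78.5
t 9.525 p [0.4074 0.1174 0.0525] r 0.1902 ang 151.78 yaw+180 151.54 F [ 0.7 -0.1 -1.6] M [-0.01  0.02  0.05] Maxis 0.00
t: 10.15
ee_pos: [0.4632, -0.0535, 0.2131]
tool_rot: [3.141, -0.002, 0.006]
wrist_force: [-0.9, 0.1, -2.0]
width: 0.009
gripper_force: 78.6
t: 10.4
ee_pos: [0.4628, -0.0515, 0.2122]
tool_rot: [-3.141, 0.001, 0.004]
wrist_force: [0.6, 0.3, -0.9]
width: 0.0095
gripper_force: 78.6
t 10.4 p [ 0.4628 -0.0515  0.2122] r 0.1373 ang 215.15 yaw+180 180.21 F [ 0.6  0.3 -0.9] M [ 0.02 -0.02 -0.03] Maxis -0.02
wrist collar_hole 0.87 [161.8 138.2] [0.5158 0.06   0.068 ]
```

View pics/w6.png

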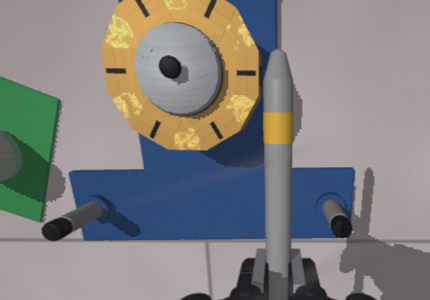

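Dashes now at (154,130), (217,131), (246,73), (116,71), (141,16), (202,12); posts at (55,230)/(342,226), knob (170,67). The bar is clear of the collar.

Run:
```python
from h import *
T=toolT()
# refine dash centroids: dark pixels near the guesses
g=cv2.cvtColor(cv2.imread("pics/w6.png"),cv2.COLOR_BGR2GRAY)
D=[]
for x,y in((154,130),(217,131),(246,73),(116,71),(141,16),(202,12)):
    w=g[y-11:y+12,x-11:x+12].astype(float) ; q=np.clip(75-w,0,None);yy,xx=np.mgrid[-11:12,-11:12]
    D.append((x+(q*xx).sum()/q.sum(),y+(q*yy).sum()/q.sum()))
print(np.round(D,1))
n=[0,1,2,-1,-2,3]
def model(p):
    cx,cy,th,rd,k,ps=p;r=[]
    for d,i in zip(D,n):
        a=th+i*np.pi/3; r+=list(onz("wrist",und(d,k),.088,T)[:2]-[cx+rd*np.cos(a),cy+rd*np.sin(a)])
    for d,s in(((55,230),-1),((342,227),1)):
        a=ps+np.pi+s*np.pi/4; r+=list(onz("wrist",und(d,k),.092,T)[:2]-[cx+.2*np.cos(a),cy+.2*np.sin(a)])
    return np.array(r)*1e3
s=least_squares(model,[.5755,.0285,2.6,.057,.05,0],loss="soft_l1")
print(s.x,np.degrees(s.x[2]),np.round(model(s.x),1))
```

```text
[[154.1 129.7]
 [218.5 132.8]
 [245.9  72.6]
 [115.5  70.5]
 [143.6   9.8]
 [209.4   8.6]]
[0.57319372 0.03142746 2.60689299 0.05536184 0.04964732 0.01900827] 149.36396609003728 [ 0.1 -0.2 -2.2 -2.3 -0.2  0.3  1.3  0.7 -1.  -0.5 -0.3  1.3  0.9  0.3
  0.6 -0.4]
```

```bash
python3 -m pendant '[[-2.5,-0.5,-2,0,0,0.17,0],[-5.4,-1.3,-4,0,0,0.34,0],[-5.4,-1.3,-7,0,0,0.509,0],[-5.4,-1.3,-12,0,0,0.509,0],[-5.4,-1.3,-16,0,0,0.509,0]]'; python3 -m pendant '[[0,0,0,0,0,0,0],[0,0,0,0,0,0,0],[0,0,0,0,0,0,0]]'
python3 - <<'E'
from h import *
st()
T=toolT()
b=look('wrist',['bar_tip'],dict(Z,bar_tip=.068))
cv2.imwrite("pics/w7.png",b)
b=look('top',['bar_tip','collar_hole'],dict(Z,bar_tip=.068))
E
```

```text
t: 11.12
ee_pos: [0.4089, -0.0649, 0.0511]
tool_rot: [-3.142, -0.0, 0.514]
wrist_force: [0.2, 0.0, -1.6]
width: 0.0096
gripper_force: 78.6
t: 11.5
ee_pos: [0.4101, -0.0661, 0.0539]
tool_rot: [3.139, -0.002, 0.514]
wrist_force: [0.6, -0.1, -0.9]
width: 0.0098
gripper_force: 78.6
t 11.5 p [ 0.4101 -0.0661  0.0539] r 0.1896 ang 209.56 yaw+180 209.45 F [ 0.6 -0.1 -0.9] M [-0.03  0.06 -0.02] Maxis 0.04
wrist bar_tip 0.63 [277.7  48.5] [ 0.4977 -0.0154  0.068 ]
top bar_tip 0.58 [278.6 251.4] [ 0.5044 -0.0088  0.068 ]
top collar_hole 0.58 [249.7 247.5] [0.5154 0.0587 0.068 ]
```

View pics/w7.png

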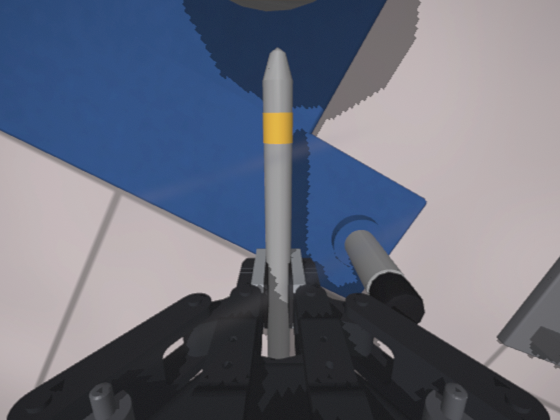

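The bar is unbent in the grip (tip (278,48)) and points at the pot's axis (arc centred near x=276). Inserting.

```bash
python3 -m pendant '[[0.87,0.5,-0.1,0,0,0,0],[1.74,1.0,-0.1,0,0,0,0],[2.2,1.27,-0.1,0,0,0,0],[2.61,1.49,-0.1,0,0,0,0],[2.61,1.49,-0.1,0,0,0,0]]'; python3 -c "
from h import *
st()"
```

```text
t: 12.38
ee_pos: [0.4354, -0.0508, 0.0514]
tool_rot: [-3.142, 0.0, 0.514]
wrist_force: [-1.1, -0.5, -0.7]
width: 0.0093
gripper_force: 78.6
t 12.375 p [ 0.4354 -0.0508  0.0514] r 0.1600 ang 209.30 yaw+180 209.46 F [-1.1 -0.5 -0.7] M [-0.    0.01  0.05] Maxis 0.03
```

```bash
python3 -m pendant '[[0.45,0.25,0.05,0,0,0,0],[0.9,0.5,0.05,0,0,0,0],[1.35,0.76,0.05,0,0,0,0],[1.35,0.76,0.05,0,0,0,0]]'; python3 -c "
from h import *
st()"
```

```text
t: 12.88
ee_pos: [0.4492, -0.0429, 0.0519]
tool_rot: [-3.142, -0.001, 0.514]
wrist_force: [1.2, 4.5, -1.7]
width: 0.009
gripper_force: 78.8
t 12.875 p [ 0.4492 -0.0429  0.0519] r 0.1442 ang 209.23 yaw+180 209.46 F [ 1.2  4.5 -1.7] M [ 0.67 -0.04  0.34] Maxis -0.14
```

```bash
python3 -m pendant '[[-0.79,1.66,0,0,0,-0.127,0],[-1.35,3.32,0,0,0,-0.25,0],[-1.66,4.8,0,0,0,-0.354,0],[-1.81,6.05,0,0,0,-0.4416,0],[-1.81,6.05,0,0,0,-0.4416,0]]'; python3 -c "
from h import *
st()"; python3 -m pendant '[[0,0.13,0,0,0,-0.0087,0],[0,0.25,0,0,0,-0.0175,0],[0,0.25,0,0,0,-0.0175,0]]'; python3 -c "
from h import *
st()"; python3 -m pendant '[[0,0.13,0,0,0,-0.0087,0],[0,0.25,0,0,0,-0.0175,0],[0,0.25,0,0,0,-0.0175,0]]'; python3 -c "
from h import *
st()"
```

```text
t: 13.5
ee_pos: [0.4308, 0.0166, 0.0521]
tool_rot: [3.14, -0.001, 0.07]
wrist_force: [-4.0, -8.1, -1.3]
width: 0.0095
gripper_force: 80.4
t 13.5 p [0.4308 0.0166 0.0521] r 0.1446 ang 184.34 yaw+180 184.03 F [-4.  -8.1 -1.3] M [-1.25  0.56 -0.57] Maxis 0.55
t: 13.88
ee_pos: [0.4307, 0.0186, 0.052]
tool_rot: [3.14, 0.0, 0.053]
wrist_force: [-4.7, -8.0, -1.5]
width: 0.0096
gripper_force: 80.5
t 13.875 p [0.4307 0.0186 0.052 ] r 0.1446 ang 183.52 yaw+180 183.04 F [-4.7 -8.  -1.5] M [-1.27  0.67 -0.59] Maxis 0.52
t: 14.25
ee_pos: [0.4305, 0.0212, 0.052]
tool_rot: [3.14, 0.0, 0.035]
wrist_force: [-4.3, -9.3, -1.0]
width: 0.0092
gripper_force: 80.5
t 14.25 p [0.4305 0.0212 0.052 ] r 0.1446 ang 182.52 yaw+180 182.03 F [-4.3 -9.3 -1. ] M [-1.25  0.76 -0.55] Maxis 0.77
```

```bash
cat > g.py <<'E'
import sys
from h import *
v=[]
for i in range(4):
    s=read_state();p=np.array(s['ee_pos']);F=s['wrist_force'];d=p[:2]-C
    v.append([s['wrist_torque'][2]+d[0]*F[1]-d[1]*F[0],np.degrees(np.arctan2(d[1],d[0]))%360,np.degrees(s['tool_rot'][2])+180,np.hypot(*d),s['t']])
    if i<3:get_image("top")
a=np.array(v)
print("Maxis %.2f sd %.2f ang %.2f yaw %.2f r %.4f t %.2f"%(a[:,0].mean(),a[:,0].std(),*a[:,1:4].mean(0),a[-1,4]))
sys.exit(a[:,0].mean()>float(sys.argv[1]))
E
python3 g.py 0.95 && python3 -m pendant '[[0,0.13,0,0,0,-0.0087,0],[0,0.25,0,0,0,-0.0175,0],[0,0.25,0,0,0,-0.0175,0]]' >/dev/null && python3 g.py 0.95 && python3 -m pendant '[[0,0.13,0,0,0,-0.0087,0],[0,0.25,0,0,0,-0.0175,0],[0,0.25,0,0,0,-0.0175,0]]' >/dev/null && python3 g.py 0.95 &&  python3 -m pendant '[[0,0.13,0,0,0,-0.0087,0],[0,0.25,0,0,0,-0.0175,0],[0,0.25,0,0,0,-0.0175,0]]' >/dev/null && python3 g.py 0.95
```

```text
Maxis 0.54 sd 0.14 ang 182.52 yaw 182.04 r 0.1446 t 14.40False
```

```bash
sed -i 's/sys.exit(\(.*\))$/sys.exit(int(\1))/' g.py
P="python3 -m pendant"; 
python3 -m pendant '[[0,0.13,0,0,0,-0.0087,0],[0,0.25,0,0,0,-0.0175,0],[0,0.25,0,0,0,-0.0175,0]]' >/dev/null && python3 g.py 0.9 && python3 -m pendant '[[0,0.13,0,0,0,-0.0087,0],[0,0.25,0,0,0,-0.0175,0],[0,0.25,0,0,0,-0.0175,0]]' >/dev/null && python3 g.py 0.9 &&  python3 -m pendant '[[0,0.13,0,0,0,-0.0087,0],[0,0.25,0,0,0,-0.0175,0],[0,0.25,0,0,0,-0.0175,0]]' >/dev/null && python3 g.py 0.9 && python3 -m pendant '[[0,0.13,0,0,0,-0.0087,0],[0.01,0.25,0,0,0,-0.0175,0],[0.01,0.25,0,0,0,-0.0175,0]]' >/dev/null && python3 g.py 0.9
```

```text
Maxis 0.56 sd 0.07 ang 181.52 yaw 181.03 r 0.1446 t 14.93
Maxis 0.46 sd 0.04 ang 180.51 yaw 180.03 r 0.1447 t 15.45
Maxis 0.49 sd 0.10 ang 179.52 yaw 179.03 r 0.1446 t 15.97
Maxis 0.53 sd 0.05 ang 178.52 yaw 178.03 r 0.1446 t 16.50
```

```bash
python3 -m pendant '[[0.01,0.13,0,0,0,-0.0087,0],[0.01,0.25,0,0,0,-0.0175,0],[0.01,0.25,0,0,0,-0.0175,0]]' >/dev/null && python3 g.py 0.85 && python3 -m pendant '[[0.01,0.13,0,0,0,-0.0087,0],[0.02,0.25,0,0,0,-0.0175,0],[0.02,0.25,0,0,0,-0.0175,0]]' >/dev/null && python3 g.py 0.85 &&  python3 -m pendant '[[0.01,0.13,0,0,0,-0.0087,0],[0.02,0.25,0,0,0,-0.0175,0],[0.02,0.25,0,0,0,-0.0175,0]]' >/dev/null && python3 g.py 0.85 && python3 -m pendant '[[0.01,0.13,0,0,0,-0.0087,0],[0.03,0.25,0,0,0,-0.0175,0],[0.03,0.25,0,0,0,-0.0175,0]]' >/dev/null && python3 g.py 0.85 && python3 -m pendant '[[0.01,0.13,0,0,0,-0.0087,0],[0.03,0.25,0,0,0,-0.0175,0],[0.03,0.25,0,0,0,-0.0175,0]]' >/dev/null && python3 g.py 0.85 && python3 -m pendant '[[0.02,0.13,0,0,0,-0.0087,0],[0.04,0.25,0,0,0,-0.0175,0],[0.04,0.25,0,0,0,-0.0175,0]]' >/dev/null && python3 g.py 0.85 && python3 -m pendant '[[0.02,0.13,0,0,0,-0.0087,0],[0.04,0.25,0,0,0,-0.0175,0],[0.04,0.25,0,0,0,-0.0175,0]]' >/dev/null && python3 g.py 0.85 && python3 -m pendant '[[0.02,0.13,0,0,0,-0.0087,0],[0.05,0.25,0,0,0,-0.0175,0],[0.05,0.25,0,0,0,-0.0175,0]]' >/dev/null && python3 g.py 0.85
```

```text
Maxis 0.49 sd 0.07 ang 177.52 yaw 177.02 r 0.1447 t 17.02
Maxis 0.48 sd 0.04 ang 176.52 yaw 176.02 r 0.1447 t 17.55
Maxis 0.53 sd 0.04 ang 175.52 yaw 175.02 r 0.1447 t 18.07
Maxis 0.44 sd 0.09 ang 174.52 yaw 174.01 r 0.1447 t 18.60
Maxis 0.51 sd 0.04 ang 173.51 yaw 173.01 r 0.1447 t 19.12
Maxis 0.57 sd 0.08 ang 172.50 yaw 172.01 r 0.1447 t 19.65
Maxis 0.60 sd 0.09 ang 171.52 yaw 171.00 r 0.1447 t 20.18
Maxis 0.69 sd 0.02 ang 170.58 yaw 169.98 r 0.1447 t 20.70
```

```bash
python3 -m pendant '[[0.02,0.12,0,0,0,-0.0087,0],[0.02,0.12,0,0,0,-0.0087,0]]' >/dev/null && python3 g.py 0.95 && python3 -m pendant '[[0.02,0.12,0,0,0,-0.0087,0],[0.02,0.12,0,0,0,-0.0087,0]]' >/dev/null && python3 g.py 0.95 && python3 -m pendant '[[0.02,0.12,0,0,0,-0.0087,0],[0.02,0.12,0,0,0,-0.0087,0]]' >/dev/null && python3 g.py 0.95 && python3 -m pendant '[[0.02,0.12,0,0,0,-0.0087,0],[0.02,0.12,0,0,0,-0.0087,0]]' >/dev/null && python3 g.py 0.95
```

```text
Maxis 0.83 sd 0.04 ang 170.13 yaw 169.48 r 0.1447 t 21.10
Maxis 0.80 sd 0.08 ang 169.67 yaw 168.97 r 0.1448 t 21.50
Maxis 0.83 sd 0.09 ang 169.22 yaw 168.47 r 0.1448 t 21.90
Maxis 0.81 sd 0.05 ang 168.77 yaw 167.96 r 0.1448 t 22.30
```

```bash
python3 -c "
from h import *
st()";
python3 -m pendant '[[0.02,0.12,0,0,0,-0.0087,0],[0.02,0.12,0,0,0,-0.0087,0]]' && python3 g.py 0.95 && python3 -c "
from h import *
st()" && python3 -m pendant '[[0.02,0.12,0,0,0,-0.0087,0],[0.02,0.12,0,0,0,-0.0087,0]]' >/dev/null && python3 g.py 0.95;python3 -c "
from h import *
st()
look('wrist',['bar_tip'],dict(Z,bar_tip=.068))"
```

```text
t 22.3 p [0.433  0.0557 0.0516] r 0.1448 ang 168.77 yaw+180 167.96 F [ -8.8 -11.1  -0.1] M [-1.83  1.26 -0.99] Maxis 0.83
t: 22.55
ee_pos: [0.4332, 0.0568, 0.0516]
tool_rot: [3.139, 0.002, -0.219]
wrist_force: [-8.6, -11.9, -0.2]
width: 0.0094
gripper_force: 83.4
Maxis 0.82 sd 0.06 ang 168.31 yaw 167.46 r 0.1448 t 22.70
t 22.7 p [0.4332 0.0568 0.0516] r 0.1448 ang 168.31 yaw+180 167.46 F [ -8.8 -12.   -0.5] M [-1.87  1.19 -1.08] Maxis 0.89
Maxis 1.02 sd 0.05 ang 167.86 yaw 166.95 r 0.1448 t 23.10
t 23.1 p [0.4334 0.058  0.0516] r 0.1448 ang 167.86 yaw+180 166.95 F [ -9.  -13.6  -0.3] M [-2.06  1.22 -1.12] Maxis 1.08
```

```bash
python3 -m pendant '[[0.03,0.12,0,0,0,-0.0087,0],[0.03,0.12,0,0,0,-0.0087,0]]' >/dev/null && python3 g.py 1.35 && python3 -m pendant '[[0.03,0.12,0,0,0,-0.0087,0],[0.03,0.12,0,0,0,-0.0087,0]]' >/dev/null && python3 g.py 1.35 && python3 -m pendant '[[0.03,0.12,0,0,0,-0.0087,0],[0.03,0.12,0,0,0,-0.0087,0]]' >/dev/null && python3 g.py 1.35 && python3 -m pendant '[[0.03,0.12,0,0,0,-0.0087,0],[0.03,0.12,0,0,0,-0.0087,0]]' >/dev/null && python3 g.py 1.35;python3 -c "
from h import *
st()"
```

```text
Maxis 0.99 sd 0.07 ang 167.40 yaw 166.45 r 0.1448 t 23.60
Maxis 1.00 sd 0.09 ang 166.94 yaw 165.94 r 0.1448 t 24.00
Maxis 1.06 sd 0.07 ang 166.48 yaw 165.44 r 0.1448 t 24.40
Maxis 1.10 sd 0.04 ang 166.01 yaw 164.93 r 0.1448 t 24.80
t 24.8 p [0.4345 0.0625 0.0516] r 0.1448 ang 166.01 yaw+180 164.93 F [ -9.8 -14.8  -0.1] M [-2.42  1.38 -1.37] Maxis 1.05
```

```bash
python3 -m pendant '[[0,0,0,0,0,-0.01,0],[0,0,0,0,0,-0.01,0]]' >/dev/null && python3 g.py 1.4 && python3 -c "
from h import *
st()" && python3 -m pendant '[[0,0,0,0,0,-0.01,0],[0,0,0,0,0,-0.01,0]]' >/dev/null && python3 g.py 1.4 && python3 -m pendant '[[0,0,0,0,0,-0.01,0],[0,0,0,0,0,-0.01,0]]' >/dev/null && python3 g.py 1.4;python3 -c "
from h import *
st()"
```

```text
Maxis 0.99 sd 0.08 ang 165.94 yaw 164.37 r 0.1448 t 25.20
t 25.2 p [0.4345 0.0627 0.0516] r 0.1448 ang 165.94 yaw+180 164.38 F [ -8.  -13.9  -0.5] M [-2.17  1.31 -1.21] Maxis 1.01
Maxis 0.90 sd 0.10 ang 165.89 yaw 163.81 r 0.1448 t 25.60
Maxis 0.84 sd 0.05 ang 165.83 yaw 163.25 r 0.1448 t 26.00
t 26.0 p [0.4347 0.0629 0.0516] r 0.1448 ang 165.83 yaw+180 163.25 F [ -8.  -11.4  -1.2] M [-1.76  1.16 -0.99] Maxis 0.89
```

```bash
cat > bd.py <<'E'
from h import *
T=toolT(); im=get_image("wrist"); g=cv2.cvtColor(im,cv2.COLOR_BGR2GRAY); cv2.imwrite("pics/cur.png",im)
m=camera_model("wrist");H=np.linalg.inv(np.array(m["hand_eye"]));f=210/np.tan(np.radians(m["fovy"])/2)
def proj(X):
    c=H@np.array([*X,1]);return m["cx"]+f*c[0]/c[2],m["cy"]+f*c[1]/c[2]
for n,X in(("dash",(.089,0,-.036)),("mouth",(.081,0,-.016)),("grip",(.02,0,-.016))):print(n,np.round(proj(X),1))
# dark blobs near collar
dk=(g<45).astype(np.uint8); n,l,s,c=cv2.connectedComponentsWithStats(dk)
for i in range(1,n):
    if 25<s[i,4]<900 and s[i,1]<260:
        y,x=np.where(l==i);w,v=np.linalg.eigh(np.cov(x,y));d=v[:,1]*np.sign(v[1,1])
        print("blob",c[i].round(1),s[i,2:5],"tilt deg %.1f"%np.degrees(np.arctan2(d[0],d[1])),"elong %.1f"%np.sqrt(w[1]/w[0]))
# bar edges per row by sat/gray
hsv=cv2.cvtColor(im,cv2.COLOR_BGR2HSV)
for r in range(60,260,12):
    row=g[r].astype(int);gr=np.abs(np.diff(row));e=[x for x in range(225,335) if gr[x]>25];print(r,e)
E
python3 bd.py
```

```text
dash [277.8  74.4]
mouth [277.8 101.8]
grip [277.9 239.4]
blob [248.  262.8] [12  8 74] tilt deg -64.3 elong 1.5
blob [307.  261.8] [11 10 73] tilt deg 89.6 elong 1.1
60 [281, 282, 293, 294, 295]
72 [283, 284, 285, 296, 297]
84 [286, 287, 288, 298, 299]
96 [288, 289, 290, 300, 301, 302]
108 [296]
120 []
132 [273, 274, 303]
144 [273]
156 [272]
168 [271, 272]
180 [271]
192 [270]
204 [269, 270]
216 [269]
228 [268]
240 [267, 268]
252 [265, 267, 268]
```

Run:
```python
from h import *
a=cv2.imread("pics/cur.png");b=cv2.imread("pics/w7.png")
ha=cv2.cvtColor(a,cv2.COLOR_BGR2HSV);hb=cv2.cvtColor(b,cv2.COLOR_BGR2HSV)
for r in range(40,190,6): print(r,"now",ha[r,284].tolist(),ha[r,292].tolist(),"w7",hb[r,278].tolist())
for r in (48,66,90,102): print(r,[int(v) for v in cv2.cvtColor(a,cv2.COLOR_BGR2GRAY)[r,266:312:2]])
```

```text
40 now [21, 132, 235] [21, 133, 235] w7 [108, 152, 79]
46 now [21, 132, 235] [21, 133, 235] w7 [109, 148, 79]
52 now [14, 82, 90] [8, 33, 62] w7 [120, 3, 167]
58 now [120, 24, 53] [120, 24, 54] w7 [90, 2, 166]
64 now [12, 60, 72] [130, 14, 53] w7 [120, 3, 167]
70 now [18, 137, 194] [128, 19, 54] w7 [90, 2, 167]
76 now [20, 136, 233] [128, 19, 54] w7 [135, 3, 169]
82 now [20, 134, 231] [120, 10, 51] w7 [120, 2, 167]
88 now [20, 136, 233] [128, 20, 52] w7 [150, 2, 167]
94 now [21, 134, 234] [120, 20, 51] w7 [135, 3, 166]
100 now [20, 136, 232] [0, 5, 52] w7 [0, 0, 165]
106 now [20, 134, 232] [20, 134, 232] w7 [150, 2, 164]
112 now [17, 124, 103] [150, 2, 112] w7 [19, 54, 180]
118 now [21, 173, 159] [21, 173, 164] w7 [21, 173, 224]
124 now [25, 165, 247] [23, 166, 239] w7 [21, 173, 224]
130 now [26, 160, 246] [23, 168, 238] w7 [21, 173, 224]
136 now [26, 158, 245] [23, 169, 236] w7 [22, 174, 223]
142 now [26, 161, 246] [23, 168, 235] w7 [21, 176, 224]
148 now [150, 1, 204] [160, 4, 171] w7 [0, 0, 159]
154 now [135, 3, 198] [135, 3, 168] w7 [130, 5, 157]
160 now [120, 3, 200] [120, 2, 168] w7 [120, 6, 157]
166 now [105, 3, 203] [120, 3, 167] w7 [120, 2, 159]
172 now [120, 1, 201] [120, 3, 166] w7 [120, 2, 160]
178 now [120, 3, 199] [135, 3, 164] w7 [120, 2, 160]
184 now [105, 3, 196] [135, 3, 160] w7 [120, 2, 160]
48 [201, 201, 202, 201, 200, 201, 200, 200, 200, 200, 199, 199, 200, 196, 197, 196, 194, 195, 194, 194, 194, 195, 195]
66 [200, 199, 198, 199, 198, 198, 198, 198, 200, 96, 50, 51, 50, 49, 47, 164, 201, 200, 201, 199, 199, 198, 197]
90 [198, 199, 199, 198, 198, 196, 196, 194, 194, 194, 195, 161, 51, 49, 49, 48, 46, 90, 198, 193, 196, 195, 194]
102 [195, 194, 195, 195, 195, 195, 195, 196, 195, 194, 194, 195, 192, 66, 78, 126, 184, 162, 195, 196, 174, 193, 194]
```

```bash
cat >> bd.py <<'E'
print("----")
E
cat > cw.py <<'E'
from h import *
def work(im,T):
    g=cv2.cvtColor(im,cv2.COLOR_BGR2GRAY)
    yaw=np.degrees(np.arctan2(T[1,0],T[0,0]))
    L=[];
    for r in range(60,98,2):
        x=[c for c in range(255,330) if g[r,c]<75]
        if len(x)>6: L.append(onz("wrist",und((np.mean(x),r),.051),.088,T))
    L=np.array(L); 
    d=L[0]-L[-1]; v=L.mean(0)[:2]-C
    print("dash pts",L[0].round(4),L[-1].round(4),"dir %.1f"%(np.degrees(np.arctan2(d[1],d[0]))+180),"from C: ang %.1f r %.4f"%(np.degrees(np.arctan2(v[1],v[0])),np.hypot(*v)))
    B=[]
    for r in range(150,240,6):
        row=cv2.GaussianBlur(g,(3,3),0)[r].astype(int);gr=np.abs(np.diff(row))
        a=255+int(np.argmax(gr[255:283]));B.append(onz("wrist",und((a+.5,r),.051),T[2,3]+.016,T))
    B=np.array(B);p=np.polyfit(B[:,0],B[:,1],1);print("left bar edge heading+180 %.1f, tool yaw+180 %.1f"%(np.degrees(np.arctan(p[0]))+180,yaw+180))
if __name__=="__main__":
    T=toolT();im=get_image("wrist");work(im,T)
    # reference: same on w7 (tool yaw .514, straight)
E
python3 cw.py; python3 g.py 2
```

```text
dash pts [0.5236 0.0327 0.088 ] [0.5119 0.0333 0.088 ] dir 177.3 from C: ang 174.6 r 0.0575
left bar edge heading+180 159.7, tool yaw+180 163.3
Maxis 0.79 sd 0.07 ang 165.83 yaw 163.25 r 0.1448 t 26.25
```

```bash
python3 -m pendant '[[-0.13,-0.76,0,0,0,0.09,0],[-0.26,-1.5,0,0,0,0.18,0],[-0.39,-2.28,0,0,0,0.266,0],[-0.39,-2.28,0,0,0,0.266,0]]' >/dev/null; python3 g.py 2; python3 -c "
from h import *
st()"; python3 cw.py
```

```text
Maxis 0.64 sd 0.08 ang 175.00 yaw 178.52 r 0.1441 t 26.90
t 26.9 p [0.4315 0.0401 0.0519] r 0.1441 ang 174.97 yaw+180 178.51 F [-5.3 -9.7 -0.8] M [-1.52  0.82 -0.8 ] Maxis 0.65
dash pts [0.5252 0.0327 0.088 ] [0.5139 0.0333 0.088 ] dir 176.7 from C: ang 174.4 r 0.0557
left bar edge heading+180 176.0, tool yaw+180 178.5
```

```bash
python3 -m pendant '[[0,-0.2,0,0,0,0,0],[0,-0.2,0,0,0,0,0]]' >/dev/null; python3 g.py 0.2||python3 -m pendant '[[0,-0.2,0,0,0,0,0],[0,-0.2,0,0,0,0,0]]' >/dev/null; python3 g.py .2|| python3 -m pendant '[[0,-0.2,0,0,0,0,0],[0,-0.2,0,0,0,0,0]]' >/dev/null; python3 g.py .2; python3 -c "
from h import *
st()"; python3 cw.py
```

```text
Maxis 0.40 sd 0.07 ang 175.61 yaw 178.54 r 0.1437 t 27.35
Maxis 0.21 sd 0.05 ang 176.18 yaw 178.60 r 0.1432 t 27.75
Maxis -0.01 sd 0.08 ang 176.83 yaw 178.64 r 0.1435 t 28.15
t 28.15 p [0.4317 0.0354 0.0519] r 0.1436 ang 176.83 yaw+180 178.64 F [ 0.8 -0.1 -1.9] M [-0.01 -0.04  0.02] Maxis 0.03
dash pts [0.5255 0.0325 0.088 ] [0.5142 0.0333 0.088 ] dir 176.2 from C: ang 174.5 r 0.0554
left bar edge heading+180 178.6, tool yaw+180 178.6
```

```bash
python3 -m pendant '[[0,0,0,0,0,-0.04,0],[0.3,-0.02,0,0,0,-0.04,0],[0.6,-0.04,0,0,0,-0.04,0],[0.6,-0.04,0,0,0,-0.04,0]]' >/dev/null; python3 -c "
from h import *
st()"; python3 cw.py
```

```text
t 28.7 p [0.4378 0.0351 0.0518] r 0.1374 ang 176.82 yaw+180 176.39 F [-0.   3.9 -2. ] M [0.58 0.06 0.31] Maxis -0.22
dash pts [0.5254 0.0322 0.088 ] [0.5203 0.0324 0.088 ] dir 177.9 from C: ang 174.8 r 0.0523
left bar edge heading+180 177.3, tool yaw+180 176.4
```

```bash
python3 -m pendant '[[0.02,0.25,0,0,0,-0.029,0],[0.04,0.5,0,0,0,-0.058,0],[0.04,0.5,0,0,0,-0.058,0]]' >/dev/null; python3 g.py 1 && python3 -m pendant '[[0.02,0.25,0,0,0,-0.029,0],[0.02,0.25,0,0,0,-0.029,0]]' >/dev/null && python3 g.py 1 && python3 -m pendant '[[0.02,0.25,0,0,0,-0.029,0],[0.02,0.25,0,0,0,-0.029,0]]' >/dev/null && python3 g.py 1&& python3 -m pendant '[[0.03,0.25,0,0,0,-0.029,0],[0.03,0.25,0,0,0,-0.029,0]]' >/dev/null && python3 g.py 1;  python3 -c "
from h import *
st()"; python3 cw.py
```

```text
Maxis -0.14 sd 0.03 ang 174.80 yaw 173.03 r 0.1373 t 29.27
Maxis -0.17 sd 0.08 ang 173.77 yaw 171.35 r 0.1375 t 29.68
Maxis -0.13 sd 0.10 ang 172.71 yaw 169.70 r 0.1377 t 30.07
Maxis -0.07 sd 0.02 ang 171.66 yaw 168.03 r 0.1376 t 30.48
t 30.475 p [0.4388 0.0474 0.0519] r 0.1376 ang 171.67 yaw+180 168.04 F [ 2.5  2.3 -1.7] M [ 0.42 -0.38  0.29] Maxis -0.08
dash pts [0.5257 0.0317 0.088 ] [0.5199 0.0324 0.088 ] dir 172.7 from C: ang 174.8 r 0.0523
left bar edge heading+180 169.1, tool yaw+180 168.0
```

```bash
python3 -m pendant '[[0.04,0.25,0,0,0,-0.018,0],[0.04,0.25,0,0,0,-0.018,0]]' >/dev/null; python3 g.py 1 && python3 -m pendant '[[0.04,0.25,0,0,0,-0.018,0],[0.04,0.25,0,0,0,-0.018,0]]' >/dev/null && python3 g.py 1 && python3 -m pendant '[[0.05,0.25,0,0,0,-0.018,0],[0.05,0.25,0,0,0,-0.018,0]]' >/dev/null && python3 g.py 1&& python3 -m pendant '[[0.05,0.25,0,0,0,-0.018,0],[0.05,0.25,0,0,0,-0.018,0]]' >/dev/null && python3 g.py 1&& python3 -m pendant '[[0.05,0.25,0,0,0,-0.018,0],[0.05,0.25,0,0,0,-0.018,0]]' >/dev/null && python3 g.py 1;  python3 -c "
from h import *
st()"; python3 cw.py
```

```text
Maxis 0.21 sd 0.05 ang 170.67 yaw 166.99 r 0.1376 t 30.93
Maxis 0.57 sd 0.05 ang 169.66 yaw 165.95 r 0.1376 t 31.32
Maxis 0.88 sd 0.08 ang 168.72 yaw 164.92 r 0.1376 t 31.73
Maxis 1.14 sd 0.02 ang 167.76 yaw 163.89 r 0.1376 t 32.12
t 32.125 p [0.4406 0.0567 0.0519] r 0.1376 ang 167.76 yaw+180 163.89 F [  0.4 -10.3  -1.5] M [-1.59 -0.04 -0.24] Maxis 1.14
dash pts [0.5255 0.0328 0.088 ] [0.5196 0.0331 0.088 ] dir 177.1 from C: ang 174.1 r 0.0527
left bar edge heading+180 163.1, tool yaw+180 163.9
```

```bash
python3 -m pendant '[[0.05,0.25,0,0,0,-0.018,0],[0.05,0.25,0,0,0,-0.018,0]]' >/dev/null; python3 g.py 1.5 && python3 -m pendant '[[0.03,0.15,0,0,0,-0.011,0],[0.03,0.15,0,0,0,-0.011,0]]' >/dev/null && python3 g.py 1.6 && python3 -m pendant '[[0.03,0.15,0,0,0,-0.011,0],[0.03,0.15,0,0,0,-0.011,0]]' >/dev/null && python3 g.py 1.7&& python3 -m pendant '[[0.03,0.15,0,0,0,-0.011,0],[0.03,0.15,0,0,0,-0.011,0]]' >/dev/null && python3 g.py 1.75;  python3 -c "
from h import *
st()"
```

```text
Maxis 1.31 sd 0.05 ang 166.80 yaw 162.86 r 0.1375 t 32.58
Maxis 1.50 sd 0.13 ang 166.26 yaw 162.23 r 0.1375 t 32.98
Maxis 1.80 sd 0.09 ang 165.69 yaw 161.60 r 0.1375 t 33.38
t 33.375 p [0.4418 0.0615 0.0519] r 0.1375 ang 165.69 yaw+180 161.60 F [ -0.  -16.6  -1.3] M [-2.41 -0.   -0.29] Maxis 1.92
```

```bash
python3 -m pendant '[[0.02,0.1,0,0,0,-0.007,0],[0.02,0.1,0,0,0,-0.007,0]]' >/dev/null; python3 g.py 1.9;  python3 cw.py
```

```text
Maxis 1.88 sd 0.05 ang 165.33 yaw 161.19 r 0.1375 t 33.77
dash pts [0.5255 0.0339 0.088 ] [0.5196 0.0344 0.088 ] dir 174.5 from C: ang 172.8 r 0.0529
left bar edge heading+180 160.5, tool yaw+180 161.2
```

```bash
python3 -m pendant '[[-0.13,-0.7,0,0,0,0.08,0],[-0.26,-1.4,0,0,0,0.155,0],[-0.39,-2.1,0,0,0,0.232,0],[-0.39,-2.1,0,0,0,0.232,0]]' >/dev/null;  python3 g.py 1.9;python3 -c "
from h import *
st()"
```

```text
Maxis 0.27 sd 0.09 ang 173.59 yaw 174.40 r 0.1381 t 34.48
t 34.475 p [0.4378 0.043  0.0518] r 0.1381 ang 173.54 yaw+180 174.42 F [-1.2 -5.4 -1.2] M [-0.82  0.06 -0.34] Maxis 0.43
```

```bash
python3 -m pendant '[[0,-0.2,0,0,0,0,0],[-1.5,-0.05,0,0,0,0,0],[-3,0.1,0,0,0,0,0],[-5.2,0.3,0,0,0,0,0],[-5.2,0.3,0,0,0,0,0]]'; python3 -m pendant '[[0,0,5,0,0,0,0],[0,0,10,0,0,0.02,0],[1,-5,13,0,0,0.1,0],[3,-11,13,0,0,0.16,0],[5,-17,13,0,0,0.212,0]]';python3 -c "
from h import *
st()"
```

```text
t: 35.1
ee_pos: [0.385, 0.0464, 0.0519]
tool_rot: [-3.141, 0.001, -0.096]
wrist_force: [0.9, 0.0, -1.1]
width: 0.0093
gripper_force: 78.9
t: 35.72
ee_pos: [0.4367, -0.1247, 0.1827]
tool_rot: [3.141, -0.002, 0.118]
wrist_force: [1.1, 1.5, -1.6]
width: 0.0093
gripper_force: 79.0
t 35.725 p [ 0.4367 -0.1247  0.1827] r 0.2056 ang 227.75 yaw+180 186.78 F [ 1.1  1.5 -1.6] M [-0.01 -0.06  0.01] Maxis -0.04
```

```bash
python3 -m pendant '[[1.5,-6,-2,0,0,0,0],[3,-12,-4,0,0,0,0],[4.3,-17.1,-7,0,0,-0.003,0],[4.3,-17.1,-9,0,0,-0.003,0],[4.3,-17.1,-10,0,0,-0.003,0]]'; python3 -m pendant '[[0,0,0,0,0,0,0],[0,0,0,0,0,0,0]]';python3 - <<'E'
from h import *
st();T=toolT()
im=get_image("wrist")
look("wrist",["bar_tip","bar","cradle"],dict(Z,bar_tip=T[2,3]+.016,bar=T[2,3]+.016))
g=cv2.cvtColor(im,cv2.COLOR_BGR2GRAY);h=cv2.cvtColor(im,cv2.COLOR_BGR2HSV)
# orange lugs and bar centre columns
m=((h[...,0]<14)&(h[...,1]>170)&(h[...,2]>80)).astype(np.uint8);n,l,s,c=cv2.connectedComponentsWithStats(m)
for i in range(1,n):
    if s[i,4]>30: print("orange",c[i].round(1),s[i])
E
python3 - <<'E'
from h import *
T=toolT();im=get_image("wrist");h=cv2.cvtColor(im,cv2.COLOR_BGR2HSV)
y=((h[...,0]>18)&(h[...,0]<28)&(h[...,1]>140)).astype(np.uint8);n,l,s,c=cv2.connectedComponentsWithStats(y);i=1+np.argmax(s[1:,4]);print("band",c[i],s[i])
E
```

```text
t: 36.35
ee_pos: [0.4785, -0.2938, 0.0804]
tool_rot: [-3.14, 0.001, 0.112]
wrist_force: [-0.4, -0.1, -1.9]
width: 0.009
gripper_force: 79.0
t: 36.6
ee_pos: [0.4791, -0.2935, 0.0831]
tool_rot: [3.14, -0.001, 0.114]
wrist_force: [-0.1, -0.1, -0.9]
width: 0.0088
gripper_force: 79.0
t 36.6 p [ 0.4791 -0.2935  0.0831] r 0.3350 ang 253.37 yaw+180 186.53 F [-0.1 -0.1 -0.9] M [ 0.01 -0.02  0.  ] Maxis -0.02
wrist bar_tip 0.7 [278.1  49.3] [ 0.5786 -0.2817  0.0991]
wrist bar 0.94 [276.2 254.6] [ 0.491  -0.2908  0.0991]
wrist cradle 0.68 [276.6 202. ] [ 0.4874 -0.2911  0.    ]
orange [301.6 130.5] [293 119  18  24 383]
orange [256.7 130.9] [251 120  12  24 270]
band [278.         127.79706877] [264 113  29  31 887]
```

```bash
python3 -m pendant '[[0.12,-0.23,-2,0,0,0,0],[0.12,-0.23,-4,0,0,0,0],[0.12,-0.23,-5.2,0,0,0,0],[0.12,-0.23,-5.8,0,0,0,0],[0.12,-0.23,-5.8,0,0,0,0]]'; python3 -c "
from h import *
st()"
```

```text
t: 37.52
ee_pos: [0.4799, -0.2961, 0.0244]
tool_rot: [3.141, -0.001, 0.113]
wrist_force: [0.9, 0.2, -1.3]
width: 0.0089
gripper_force: 79.3
t 37.525 p [ 0.4799 -0.2961  0.0244] r 0.3373 ang 253.63 yaw+180 186.49 F [ 0.9  0.2 -1.3] M [-0.01 -0.05  0.06] Maxis 0.32
```

Seated within a fraction of a mm; release and retreat.

```bash
python3 -m pendant '[[0,0,0,0,0,0,0.3],[0,0,0,0,0,0,0.6],[0,0,0,0,0,0,0.8],[0,0,0,0,0,0,0.8],[0,0,2,0,0,0,0.8]]'; python3 -m pendant '[[0,0,4,0,0,0,0.8],[0,0,8,0,0,0,0.8],[-1,-1,10,0,0,0,0.8],[-2,0,10,0,0,0,0.8],[-2,0,10,0,0,0,0.8]]'; python3 -m pendant '[[0,0,0,0,0,0,0.8],[0,0,0,0,0,0,0.8],[0,0,0,0,0,0,0.8]]'
python3 - <<'E'
from h import *
st()
im=look("wrist",["bar_tip","bar","cradle"])
h=cv2.cvtColor(im,cv2.COLOR_BGR2HSV)
m=((h[...,0]<14)&(h[...,1]>170)&(h[...,2]>80)).astype(np.uint8);n,l,s,c=cv2.connectedComponentsWithStats(m)
for i in range(1,n):
    if s[i,4]>30: print("orange",c[i].round(1),s[i])
y=((h[...,0]>18)&(h[...,0]<28)&(h[...,1]>140)).astype(np.uint8);n,l,s,c=cv2.connectedComponentsWithStats(y);i=1+np.argmax(s[1:,4]);print("band",c[i],s[i])
look("top",["bar_tip","bar","cradle"])
E
```

```text
t: 38.15
ee_pos: [0.4791, -0.2954, 0.0431]
tool_rot: [-3.139, 0.002, 0.113]
wrist_force: [1.0, 0.2, -0.4]
width: 0.0684
gripper_force: 0.0
t: 38.78
ee_pos: [0.4594, -0.2957, 0.1441]
tool_rot: [-3.141, 0.0, 0.113]
wrist_force: [0.6, -0.5, 0.6]
width: 0.0687
gripper_force: 0.0
t: 39.15
ee_pos: [0.4598, -0.296, 0.1437]
tool_rot: [-3.141, 0.0, 0.113]
wrist_force: [-0.3, 0.1, -0.6]
width: 0.0682
gripper_force: 0.0
t 39.15 p [ 0.4598 -0.296   0.1437] r 0.3434 ang 250.40 yaw+180 186.49 F [-0.3  0.1 -0.6] M [-0.05  0.02  0.03] Maxis -0.07
wrist bar_tip 0.66 [281.1  52.8] [ 0.5791 -0.2843  0.04  ]
wrist bar 0.75 [282.  165.3] [ 0.4944 -0.295   0.04  ]
wrist cradle 0.71 [277.7 161.3] [ 0.491  -0.2917  0.    ]
orange [296.  100.2] [289  91  14  19 242]
orange [263.1 100.7] [257  92  14  18 231]
orange [265.5 229.7] [260 221  12  19 187]
orange [293.8 229.9] [288 221  13  19 185]
orange [278.5 268.1] [271 261  17  15 166]
band [280.99173554  93.42975207] [274  85  15  17 242]
top bar_tip 0.54 [390.6 215.1] [ 0.5846 -0.2839  0.04  ]
top bar 0.51 [399.6 252.6] [ 0.4933 -0.3002  0.04  ]
top cradle 0.67 [392.1 252.3] [ 0.4942 -0.2934  0.    ]
```

The bar lies centred between both lug pairs (the front pair spans columns 257–303 and the band is at 281). Handing in.

```bash
python3 -c "
from station import *
print(hand_in())"
```

```text
the job is handed in; nothing more can be done
None
```

The collar is tightened to about 1.9 N m by the wrist reading, after two insertions of the bar; the bar is back in its cradle, the arm is clear of everything, and the job was handed in at about 39 s without the verdict being shown.

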